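# Set out the blue enamel pots from light to dark

## Task

Get the rack ready for painting: set the four blue colour pots on the four empty felt places between the white pot and the black pot, one pot centred on each place, so that the row runs in order of shade from white through pale, sky, cobalt and navy to black. Keep the pots upright, set them down without dropping them and let go; leave the white and black pots, the coral and yellow pots and the white mixing dish where they stand.

Things in the scene. Friction and masses are not known exactly. Their poses are not given: they have to be found in the camera images.
- pot_pale: round screw-lid colour pot, 46 mm diameter, 56 mm tall, straight-sided, about 0.09 kg, white body with lid and band in pale, light blue: the palest of the four blues; origin at the centre of its underside, z up along its axis; starts upright on the bench among the other pots
- pot_sky: round screw-lid colour pot, 46 mm diameter, 56 mm tall, straight-sided, about 0.09 kg, white body with lid and band in sky blue: second palest; origin at the centre of its underside, z up along its axis; starts upright on the bench among the other pots
- pot_cobalt: round screw-lid colour pot, 46 mm diameter, 56 mm tall, straight-sided, about 0.09 kg, white body with lid and band in strong cobalt blue: second darkest; origin at the centre of its underside, z up along its axis; starts upright on the bench among the other pots
- pot_navy: round screw-lid colour pot, 46 mm diameter, 56 mm tall, straight-sided, about 0.09 kg, white body with lid and band in dark navy blue: the darkest of the four blues; origin at the centre of its underside, z up along its axis; starts upright on the bench among the other pots
- pot_white: round screw-lid colour pot, 46 mm diameter, 56 mm tall, straight-sided, about 0.09 kg, white body with lid and band in white; origin at the centre of its underside, z up along its axis; starts upright on the rack, on one of its two end pads (rack frame y = +160 or -160 mm, either end); it is already in place and stays there
- pot_black: round screw-lid colour pot, 46 mm diameter, 56 mm tall, straight-sided, about 0.09 kg, white body with lid and band in black; origin at the centre of its underside, z up along its axis; starts upright on the rack, on one of its two end pads, the one opposite the white pot; it is already in place and stays there
- rack: fixed beech rack beyond the loose pots, 410 mm long (y), 86 wide (x), turned up to 0.15 rad; board 12 mm thick with a rim all round 8 mm wide, its top 18 mm above the bench; six dark felt discs (52 mm across, adding no height, tops at z = 12 mm) mark the places, at x = 0, y = -160, -96, -32, 32, 96, 160 mm; origin at the centre of its underside, z up; y is roughly to the robot's left
- pot_coral: round screw-lid colour pot, 46 mm diameter, 56 mm tall, straight-sided, about 0.09 kg, white body with lid and band in coral red; origin at the centre of its underside, z up along its axis; starts upright on the bench among the other pots; not wanted, to be left alone
- pot_yellow: round screw-lid colour pot, 46 mm diameter, 56 mm tall, straight-sided, about 0.09 kg, white body with lid and band in yellow; origin at the centre of its underside, z up along its axis; starts upright on the bench among the other pots; not wanted, to be left alone
- mixing_dish: open round white porcelain mixing dish, empty, 72 mm diameter at the rim, 24 mm tall, loose, on the bench among the pots; origin at the centre of its underside; to be left alone
There are look-alikes about, which are no part of the job. There is more than one size of the pot_cobalt; the one meant has the size given above. Of the things that look like the pot_navy, take the one that is farthest to the robot's left at the start.

How it is judged:
At the end, for the whole second after the job is handed in: White, pale, sky, cobalt, navy, black in a row: each blue pot upright (0.1 rad) on the rack board, within 12 mm along and across of its place, released and at rest; white, black, coral and yellow pots and mixing dish within 20 mm of their starts and upright (((y of pot_white in the frame of rack above 0.1 m and y of pot_pale in the frame of rack between 0.084 and 0.108 m and y of pot_sky in the frame of rack between 0.02 and 0.044 m and y of pot_cobalt in the frame of rack between -0.044 and -0.02 m and y of pot_navy in the frame of rack between -0.108 and -0.084 m) or (y of pot_white in the frame of rack below -0.1 m and y of pot_pale in the frame of rack between -0.108 and -0.084 m and y of pot_sky in the frame of rack between -0.044 and -0.02 m and y of pot_cobalt in the frame of rack between 0.02 and 0.044 m and y of pot_navy in the frame of rack between 0.084 and 0.108 m)) and x of pot_pale in the frame of rack between -0.012 and 0.012 m and z of pot_pale in the frame of rack between 0.008 and 0.016 m and angle between each of pot_pale, pot_sky, pot_cobalt, pot_navy's own z axis and vertical below 0.1 rad and linear speed of each of pot_pale, pot_sky, pot_cobalt, pot_navy below 0.02 m/s and contact force between the fingers and pot_pale below 0.1 N and x of pot_sky in the frame of rack between -0.012 and 0.012 m and z of pot_sky in the frame of rack between 0.008 and 0.016 m and contact force between the fingers and pot_sky below 0.1 N and x of pot_cobalt in the frame of rack between -0.012 and 0.012 m and z of pot_cobalt in the frame of rack between 0.008 and 0.016 m and contact force between the fingers and pot_cobalt below 0.1 N and x of pot_navy in the frame of rack between -0.012 and 0.012 m and z of pot_navy in the frame of rack between 0.008 and 0.016 m and contact force between the fingers and pot_navy below 0.1 N and distance of each of pot_white, pot_black, pot_coral, pot_yellow, mixing_dish from where it was at the start of the episode below 0.02 m and angle between each of pot_white, pot_black, pot_coral, pot_yellow, mixing_dish's own z axis and vertical below 0.2 rad); the robot touches nothing.
It fails at once if the white, black, coral or yellow pot or the mixing dish is shifted by more than 20 mm or tipped (distance of any of pot_white, pot_black, pot_coral, pot_yellow, mixing_dish from where it was at the start of the episode above 0.02 m or angle between any of pot_white, pot_black, pot_coral, pot_yellow, mixing_dish's own z axis and vertical above 0.2 rad).
It fails at once if a blue pot is tipped by more than 0.5 rad (angle between any of pot_pale, pot_sky, pot_cobalt, pot_navy's own z axis and vertical above 0.5 rad).
It fails at once if a blue pot is dropped or thrown (faster than 0.75 m/s while not held, a fall of about 30 mm) ((linear speed of pot_pale above 0.75 m/s and contact force between the fingers and pot_pale below 0.1 N) or (linear speed of pot_sky above 0.75 m/s and contact force between the fingers and pot_sky below 0.1 N) or (linear speed of pot_cobalt above 0.75 m/s and contact force between the fingers and pot_cobalt below 0.1 N) or (linear speed of pot_navy above 0.75 m/s and contact force between the fingers and pot_navy below 0.1 N)).
It also fails if it takes over 99 s, if anything falls off the work surface, if the arm or the gripper's body presses on something with over 40 N, if the wrist force passes 120 N, or if a joint passes its speed limit or range.

## Robot

A 6-joint arm with a two-finger parallel gripper is mounted at the origin on the work surface. World frame = base frame: x ahead of the robot, y to its left, z up, the work surface at z = 0. Lengths are in m, angles in rad, forces in N, time in s.
With the tool pointing down it reaches from about 0.275 to 0.85 m from the base axis. Payload 19 kg.
Tool frame: the origin (TCP) lies on the centre line of the jaws, within the pads' length; the fingertips stand 25 mm ahead of it and the grasp point (between the pads) lies 6 mm ahead of it; z points along the fingers, y is the line along which they close (so a half turn about z gives the same grasp; the last joint's range is limited). The gripper opens to 85 mm and grips with 20 to 120 N. Pads are 22 mm wide; open, the fingers measure 114 mm over their backs; the gripper's body (76 mm by 85 mm) begins 54 mm behind the grasp point. The pads swing forward as they close: fully open they stand 13 mm farther back than shut.
Start: joints at [1.174, 0.15, 1.437, -0, 1.554, -0.134], TCP at [0.149, 0.555, 0.235] pointing down, gripper open.
Joint ranges: [-2.8, 2.8], [-0.68, 2.1], [0.12, 2.68], [-1.39, 4.53], [0.16, 2.79], [-2.81, 2.81]. Speed limits (rad/s): [1.89, 1.89, 2.22, 3.01, 3.01, 3.01].

## Interface

Orientations are given as a unit quaternion [w, x, y, z].
In Python, from workcell import readout, grab_frame, camera_model, job_done gives the robot as it stands. The module is installed in compiled form; this text tells all that it offers.
- The arm moves only by the shell command python3 -m pendant 'ROWS' [FORCE]. ROWS is JSON, a list of rows, each a list of 7 numbers: the turn, a rotation vector about the tool's x, y, z in rad, then the shift along the tool's x, y, z in mm, then the closure, from -1 (fully open) to 1 (shut). A call has 1 to 12 rows; each row is the pose to reach, as a shift and turn from the pose commanded when the call began, along the tool's axes at that moment; what a row does not reach only later rows make up. A row lasts 1/12 s, in which the tool goes at most 41.7 mm and 7.16 degrees, less where a joint would pass 70% of its speed; a pose out of reach is approached as far as the arm can. A call with a gripper value outside its range is refused whole. The fingers move at their own pace and stop on an object; FORCE is the grip in N (left out, the last holds). Time passes only in rows, so rows that repeat a pose let the fingers close. It gives the time, the measured TCP pose, the force, the opening and the grip force at its end, in the units of the state.
- readout.state(): the state, without advancing time (a new reading comes with each control period).
- grab_frame(name): name is "scene" or "top" or "wrist"; returns the picture (384x512x3 uint8, blue, green, red); there is no depth.
- camera_model(name): a dict with "camera_matrix" (3x3 intrinsics, pixels), "eye" and "rotation" of the camera in the world. Camera axes: x right, y up, looking along -z (the intrinsics and any distortion apply to the point x, -y, -z); pixel columns grow to the right and rows downward; lengths in m; the calibration is good to about 2 mm. The wrist camera is an equidistant fisheye: a pixel r from the principal point sees the ray r / f radians off the axis. A picture is of the moment at which its call begins: read the wrist's pose just before it. camera_model takes no time and is no camera call; for the wrist camera it gives the pose at the moment of the call.
- job_done(): hands the job in; it is judged then, once.
The state is a dict: "clock": time; "q": joint angles; "joint_vel": joint speeds; "joint_torque": joint torques, N m; "tool_pos": TCP position; "tcp_rot": TCP orientation; "ft_force": force on the tool from outside, world axes, zero at the start; "ft_torque": the same for the moment, N m; "grip_width": opening from 0.0 (shut) to 1.0 (fully open); "gripper_force": force on a finger pad.
Only numpy, scipy, OpenCV 4.12 (cv2) and the standard library are available. Lean on these libraries where they do the work, as an engineer would, in place of code of your own. Each camera call takes 0.05 s, during which the arm holds its last target. There are 200 camera calls.

## Working session

There is one attempt and no reset: what is moved stays moved. The work goes in short steps, Python scripts to look and compute and a shell command to move; the robot and the scene stay as the last step left them, time stands still between calls to the robot, and variables do not carry over. Pictures are saved under pics/ and viewed, at most 14 in all, crops included, and the job is handed in when it is done.

```bash
mkdir -p pics
cat > h.py <<'E'
import numpy as np, cv2
from workcell import readout, grab_frame, camera_model
from scipy.spatial.transform import Rotation as R
def ray(m,uv):
    K=np.array(m["camera_matrix"]);x=(uv[0]-K[0,2])/K[0,0];y=(uv[1]-K[1,2])/K[1,1]
    return np.array(m["rotation"])@np.array([x,-y,-1.])
def at(m,uv,z):
    e=np.array(m["eye"]);d=ray(m,uv);return e+d*(z-e[2])/d[2]
def px(m,p):
    K=np.array(m["camera_matrix"]);c=np.array(m["rotation"]).T@(np.array(p)-np.array(m["eye"]))
    return K[0,2]+K[0,0]*c[0]/-c[2],K[1,2]-K[1,1]*c[1]/-c[2]
E
python3 - <<'E'
from h import *
for n in("top","scene"):
    f=grab_frame(n);cv2.imwrite(f"pics/{n}0.png",f);cv2.imwrite(f"pics/{n}0b.png",cv2.resize(f,(800,600),interpolation=cv2.INTER_CUBIC))
m=camera_model("top");print(m)
s=readout.state();print(s)
E
```

```text
{'camera_matrix': array([[474.54996083,   0.        , 258.37566909],
       [  0.        , 474.54996083, 199.10818769],
       [  0.        ,   0.        ,   1.        ]]), 'eye': array([ 0.36121404, -0.00603452,  1.39235021]), 'rotation': array([-0.70227047, -0.05171512,  0.03842982,  0.70898864])}
{'clock': 0.1, 'q': array([ 1.17401057e+00,  1.50947992e-01,  1.43791449e+00,  3.58545838e-05,
        1.55381867e+00, -1.34000310e-01]), 'joint_vel': array([ 0.00118354, -0.00046848, -0.00064524, -0.00013917,  0.00027624,
       -0.00058132]), 'joint_torque': array([ 3.86655971e-03, -7.14386702e+01, -5.71789348e+01, -3.17313643e-04,
        7.17191389e-03, -1.81372707e-04]), 'tool_pos': array([0.14929673, 0.55506733, 0.23405512]), 'tcp_rot': array([-1.60047710e-04,  1.31015279e-01,  9.91380200e-01, -5.20494748e-04]), 'ft_force': array([-0.15526382, -0.55029463, -0.18570056]), 'ft_torque': array([0.0340197 , 0.04673735, 0.0488336 ]), 'gripper_force': 0.0, 'grip_width': 0.996552553171238}
```

View pics/top0b.png

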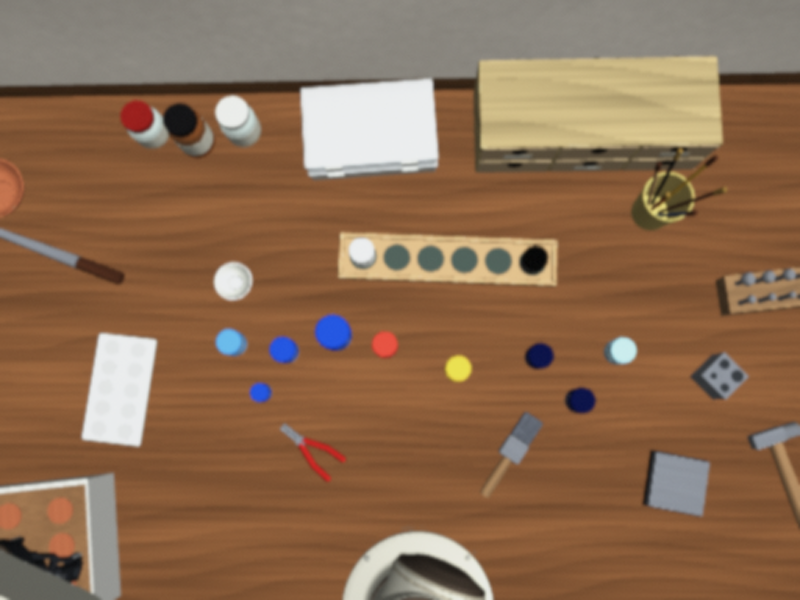

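View pics/scene0b.png

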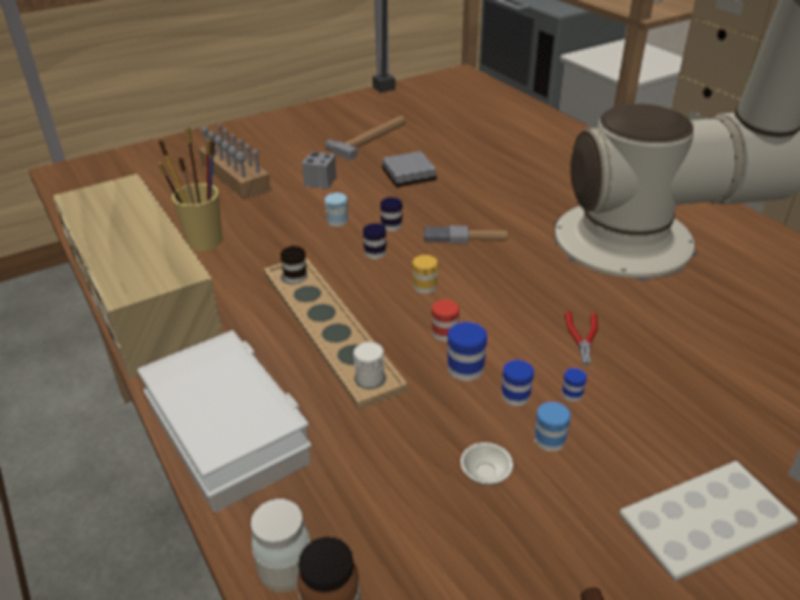

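The top view (800×600) shows:
- Sky at (230,342), pale at (622,350), coral at (385,344), yellow at (458,368) and the dish at (233,281).
- Three cobalt pots: large (333,332), medium (283,349) and small (260,392). The medium one is probably the 46 mm pot.
- Two navy pots: (539,355) and (580,400). The first is farther left (+y), so it is the one meant.
- The rack at about (447,259), with white on its left end and black on its right end.

I'll confirm sizes and positions in an enlarged crop.

```bash
sed -i 's/np.array(m\["rotation"\])/rot(m)/g' h.py
cat >> h.py <<'E'
def rot(m):
    q=np.array(m["rotation"]);return R.from_quat(np.r_[q[1:],q[0]]).as_matrix()
E
python3 - <<'E'
from h import *
f=cv2.imread("pics/top0.png");m=camera_model("top")
pots=dict(sky=(230,342),cobM=(283,349),cobL=(333,332),cobS=(260,392),navL=(539,355),navR=(580,400),pale=(622,350),coral=(385,344),yellow=(458,368),white=(362,251),black=(534,259),dish=(233,281))
for n,(u,v) in pots.items():
    z=.012 if n in("white","black") else 0
    p=at(m,(u*.64,v*.64),.056+z); print(n,p.round(3),np.round(px(m,p),1))
for c in [(339,234),(557,240),(555,285),(337,278)]: print(at(m,(c[0]*.64,c[1]*.64),.018).round(4))
for c in [(397,257),(430.5,258.5),(464,259.5),(498,261)]: print(at(m,(c[0]*.64,c[1]*.64),.012).round(4))
# colour-region contours and enlarged strip
y0,x0=190,130;c=f[y0:275,x0:275];c2=f[y0:275,275:420]
k=5
s=np.vstack([cv2.resize(c,None,fx=k,fy=3.5*k/5*1.0,interpolation=cv2.INTER_CUBIC) if 0 else cv2.resize(c,None,fx=3.5,fy=3.5,interpolation=cv2.INTER_CUBIC),cv2.resize(c2,None,fx=3.5,fy=3.5,interpolation=cv2.INTER_CUBIC)])
cv2.imwrite("pics/crop1.png",s);print(s.shape)
E
```

```text
sky [0.48  0.334 0.056] [147.2 218.9]
cobM [0.466 0.238 0.056] [181.1 223.4]
cobL [0.496 0.147 0.056] [213.1 212.5]
cobS [0.389 0.278 0.056] [166.4 250.9]
navL [ 0.451 -0.224  0.056] [345.  227.2]
navR [ 0.37  -0.294  0.056] [371.2 256. ]
pale [ 0.458 -0.373  0.056] [398.1 224. ]
coral [0.473 0.053 0.056] [246.4 220.2]
yellow [ 0.429 -0.078  0.056] [293.1 235.5]
white [0.642 0.093 0.068] [231.7 160.6]
black [ 0.624 -0.219  0.068] [341.8 165.8]
dish [0.592 0.331 0.056] [149.1 179.8]
[0.6865 0.1407 0.018 ]
[ 0.6696 -0.2709  0.018 ]
[ 0.5838 -0.2642  0.018 ]
[0.6018 0.1442 0.018 ]
[0.6419 0.0311 0.012 ]
[ 0.6383 -0.0323  0.012 ]
[ 0.6356 -0.0956  0.012 ]
[ 0.6319 -0.1597  0.012 ]
(596, 508, 3)
```

View pics/crop1.png

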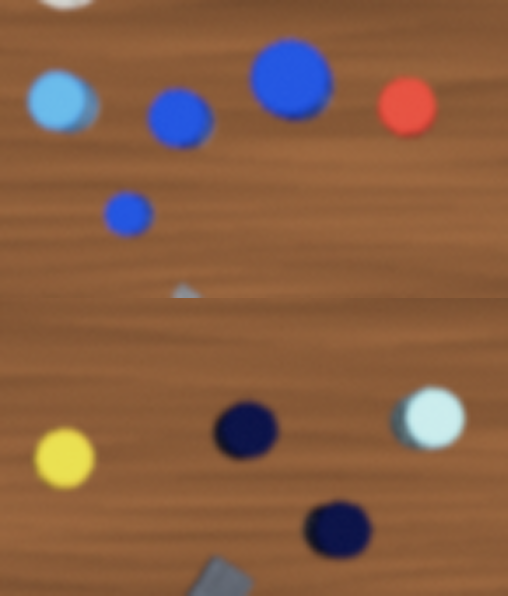

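The crop confirms the choice. The medium cobalt lid at crop (179,117) is about 16.6 px across, which is about 46 mm, against about 62 mm and 38 mm for the other two. The left navy is at lower crop (249,430) and has the same lid size. Next I'll work out the first move, to a point above sky.

```bash
cat >> h.py <<'E'
TH=-0.049; RX=np.array([np.cos(TH),np.sin(TH),0]); RY=np.array([-np.sin(TH),np.cos(TH),0])
RC=np.array([.6365,-.0636,0])
m_=camera_model("top")
P={n:at(m_,uv,.056)*[1,1,0] for n,uv in dict(sky=(146.3,218.9),cobalt=(181.1,223.4),navy=(346.4,227.9),pale=(399,224.4)).items()}
Y=dict(pale=.096,sky=.032,cobalt=-.032,navy=-.096)
G={n:RC+RY*y for n,y in Y.items()}
def go(t,phi=TH):
    s=readout.state();q=s["tcp_rot"];r=R.from_quat(np.r_[q[1:],q[0]])
    X=np.c_[RY if phi==TH else 0,0,0] if 0 else np.c_[[-np.sin(phi),np.cos(phi),0],[np.cos(phi),np.sin(phi),0],[0,0,-1]]
    rv=(r.inv()*R.from_matrix(X)).as_rotvec()
    print("turn",rv.round(3),"shift",(r.inv().apply(np.array(t)-s["tool_pos"])*1e3).round(1),"pos",s["tool_pos"].round(4),"w",round(s["grip_width"],3),"F",s["gripper_force"],s["clock"])
E
python3 - <<'E'
from h import *
print(P,G)
go(P["sky"]+[0,0,.15])
E
```

```text
{'sky': array([0.47957238, 0.33694271, 0.        ]), 'cobalt': array([0.46581326, 0.23771054, 0.        ]), 'navy': array([ 0.4486091 , -0.22808134,  0.        ]), 'pale': array([ 0.45701679, -0.37538923,  0.        ])} {'pale': array([0.64120212, 0.03228478, 0.        ]), 'sky': array([ 0.63806737, -0.03163841,  0.        ]), 'cobalt': array([ 0.63493263, -0.09556159,  0.        ]), 'navy': array([ 0.63179788, -0.15948478,  0.        ])}
turn [-1.000e-03  1.000e-03  1.357e+00] shift [-375.6 -124.7   84.1] pos [0.1493 0.5551 0.2341] w 0.997 F 0.0 0.1
```

```bash
python3 -m pendant '[[0,0,1.357,-375.6,-124.7,84,-1],[0,0,1.357,-375.6,-124.7,84,-1],[0,0,1.357,-375.6,-124.7,84,-1],[0,0,1.357,-375.6,-124.7,84,-1],[0,0,1.357,-375.6,-124.7,84,-1],[0,0,1.357,-375.6,-124.7,84,-1],[0,0,1.357,-375.6,-124.7,84,-1],[0,0,1.357,-375.6,-124.7,84,-1],[0,0,1.357,-375.6,-124.7,84,-1],[0,0,1.357,-375.6,-124.7,84,-1],[0,0,1.357,-375.6,-124.7,84,-1],[0,0,1.357,-375.6,-124.7,84,-1]]' 40
python3 - <<'E'
from h import *
go(P["sky"]+[0,0,.15]);go(P["sky"]+[0,0,.043])
m=camera_model("wrist");cv2.imwrite("pics/w1.png",grab_frame("wrist"));print(m)
E
```

```text
clock: 1.1
tool_pos: [0.4805, 0.3359, 0.1495]
tcp_rot: [-0.0, 0.727, 0.687, -0.001]
ft_force: [-0.2, -0.4, 0.3]
grip_width: 0.997
gripper_force: 0.0
turn [-0.002  0.001 -0.008] shift [ 1.  -1.  -0.5] pos [0.4805 0.3359 0.1495] w 0.997 F 0.0 1.1
turn [-0.002  0.001 -0.008] shift [  1.1  -0.9 106.5] pos [0.4805 0.3359 0.1495] w 0.997 F 0.0 1.1
{'camera_matrix': array([[297.31863964,   0.        , 251.41706498],
       [  0.        , 297.31863964, 192.22647346],
       [  0.        ,   0.        ,   1.        ]]), 'eye': array([0.48493232, 0.41589977, 0.28836078]), 'rotation': array([ 0.98711982, -0.15736881,  0.00539347, -0.02829189])}
```

View pics/w1.png

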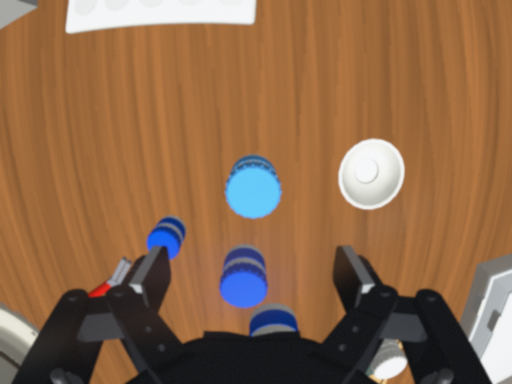

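The wrist view shows the sky lid centred at (253,192), the cobalt lid at (244,286) and the dish at (371,174). I'll check these against the top-camera positions.

```bash
cat >> h.py <<'E'
def fat(m,uv,z):
    K=m["camera_matrix"];d=np.array([uv[0]-K[0,2],uv[1]-K[1,2]])/K[0,0];t=np.hypot(*d)
    v=np.array([d[0]/t*np.sin(t),-d[1]/t*np.sin(t),-np.cos(t)]);v=rot(m)@v;e=np.array(m["eye"]);return e+v*(z-e[2])/v[2]
E
python3 - <<'E'
from h import *
m=camera_model("wrist")
print(fat(m,(253,192),.056),fat(m,(244,286),.056),P["sky"],P["cobalt"]);print(fat(m,(371,174),.024))
E
```

```text
[0.48071886 0.34088566 0.056     ] [0.46773157 0.24704103 0.056     ] [0.47957238 0.33694271 0.        ] [0.46581326 0.23771054 0.        ]
[0.59581488 0.34328944 0.024     ]
```

The two cameras agree to within 4 mm on sky and the dish, so I'll take the middle (y = 0.339), then descend and grip.

```bash
python3 -m pendant '[[0,0,0,3,-1,30,-1],[0,0,0,3,-1,60,-1],[0,0,0,3,-1,85,-1],[0,0,0,3,-1,100,-1],[0,0,0,3,-1,106,-1],[0,0,0,3,-1,106,-1],[0,0,0,3,-1,106,1],[0,0,0,3,-1,106,1],[0,0,0,3,-1,106,1],[0,0,0,3,-1,106,1],[0,0,0,3,-1,106,1],[0,0,0,3,-1,106,1]]' 40
python3 -m pendant '[[0,0,0,0,0,0,1],[0,0,0,0,0,0,1],[0,0,0,0,0,0,1],[0,0,0,0,0,0,1]]'
python3 - <<'E'
from h import *
go(G["sky"]+[0,0,.12]);go(P["sky"]+[0,0,.043])
E
```

```text
clock: 2.15
tool_pos: [0.4793, 0.3407, 0.046]
tcp_rot: [0.0, 0.724, 0.69, 0.001]
ft_force: [-1.8, 0.6, 9.2]
grip_width: 0.514
gripper_force: 39.3
clock: 2.48
tool_pos: [0.4793, 0.3407, 0.046]
tcp_rot: [0.0, 0.724, 0.69, 0.001]
ft_force: [-2.2, -0.5, 8.7]
grip_width: 0.518
gripper_force: 39.3
turn [ 0.001 -0.001  0.   ] shift [-364.1  176.8  -74.1] pos [0.4793 0.3407 0.046 ] w 0.518 F 39.3230938911438 2.4833
turn [ 0.001 -0.001  0.   ] shift [-3.7  0.5  3. ] pos [0.4793 0.3407 0.046 ] w 0.518 F 39.3230938911438 2.4833
```

```bash
python3 -m pendant '[[0,0,0,0,0,-10,1],[0,0,0,0,0,-30,1],[0,0,0,0,0,-60,1],[0,0,0,0,0,-95,1],[0,0,0,-20,10,-104,1],[0,0,0,-50,24,-104,1],[0,0,0,-85,41,-104,1],[0,0,0,-120,58,-104,1],[0,0,0,-155,75,-104,1],[0,0,0,-190,92,-104,1],[0,0,0,-225,109,-104,1],[0,0,0,-260,126,-104,1]]'
python3 -m pendant '[[0,0,0,-35,17,0,1],[0,0,0,-65,31,0,1],[0,0,0,-90,44,0,1],[0,0,0,-102,50,0,1],[0,0,0,-104,51,0,1],[0,0,0,-104,51,0,1],[0,0,0,-104,51,0,1],[0,0,0,-104,51,0,1]]'
python3 - <<'E'
from h import *
f=grab_frame("top");cv2.imwrite("pics/t2.png",cv2.resize(f[130:240,190:370],None,fx=4,fy=4,interpolation=cv2.INTER_CUBIC))
f=grab_frame("wrist");cv2.imwrite("pics/w2.png",f)
go(G["sky"]+[0,0,.058])
E
```

```text
clock: 3.48
tool_pos: [0.5924, 0.0725, 0.1498]
tcp_rot: [0.0, 0.724, 0.69, 0.0]
ft_force: [1.8, 0.2, -1.2]
grip_width: 0.516
gripper_force: 41.3
clock: 4.15
tool_pos: [0.6375, -0.0306, 0.149]
tcp_rot: [-0.0, 0.724, 0.69, 0.0]
ft_force: [-0.3, -0.4, -1.4]
grip_width: 0.516
gripper_force: 41.3
turn [0.    0.    0.001] shift [-0.8  0.5 90.9] pos [ 0.6375 -0.0308  0.1489] w 0.512 F 41.2999302148819 4.25
```

View pics/w2.png

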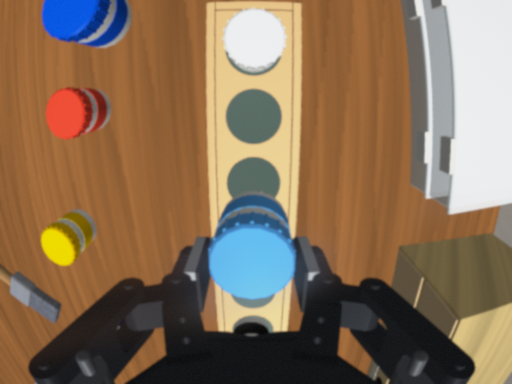

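In this wrist view the held sky lid is at (252,259). The pale felt is at (253,116) and the sky felt is partly hidden, with its centre near (253,182). The white lid is at (255,39). I'll compute positions from these.

Run:
```python
from h import *
m=camera_model("wrist")
print("held",fat(m,(252,259),.159)); print("pale felt",fat(m,(253,116),.012),G["pale"]); print("felt2",fat(m,(253,182),.012),G["sky"]);print("white",fat(m,(255,39),.068),RC+RY*.16,m["eye"])
```

```text
held [ 0.63749889 -0.02800544  0.159     ]
pale felt [0.64158518 0.03281244 0.012     ] [0.64120212 0.03228478 0.        ]
felt2 [ 0.63862442 -0.0304341   0.012     ] [ 0.63806737 -0.03163841  0.        ]
white [0.64562792 0.09353802 0.068     ] [0.64433686 0.09620796 0.        ] [0.64090217 0.04911631 0.28783514]
```

The measured felts match my targets within 1.2 mm. I'll lower the pot with a small shift of −2 mm in x.

```bash
python3 -m pendant '[[0,0,0,-2,0,25,1],[0,0,0,-2,0,50,1],[0,0,0,-2,0,70,1],[0,0,0,-2,0,82,1],[0,0,0,-2,0,87,1],[0,0,0,-2,0,90,1],[0,0,0,-2,0,91,1],[0,0,0,-2,0,91,1],[0,0,0,-2,0,91,1]]'
python3 -m pendant '[[0,0,0,0,0,0,0.1],[0,0,0,0,0,0,-0.2],[0,0,0,0,0,0,-0.6],[0,0,0,0,0,0,-0.6],[0,0,0,0,0,-8,-0.6],[0,0,0,0,0,-35,-0.6],[0,0,0,0,0,-70,-0.6],[0,0,0,0,0,-100,-0.6],[0,0,0,0,0,-105,-0.6]]'
python3 - <<'E'
from h import *
go(P["cobalt"]+[0,.004,.15])
E
```

```text
clock: 5.0
tool_pos: [0.6382, -0.034, 0.0587]
tcp_rot: [0.001, 0.724, 0.69, 0.0]
ft_force: [0.5, -0.6, -1.2]
grip_width: 0.519
gripper_force: 41.3
clock: 5.75
tool_pos: [0.6394, -0.0342, 0.1692]
tcp_rot: [0.003, 0.724, 0.69, 0.002]
ft_force: [1.4, 0.5, 0.6]
grip_width: 0.799
gripper_force: 0.0
turn [0.008 0.001 0.   ] shift [ 267.1 -187.    17.5] pos [ 0.6394 -0.0342  0.1692] w 0.799 F 0.0 5.75
```

```bash
python3 -m pendant '[[0,0,0,30,-21,0,-1],[0,0,0,64,-45,0,-1],[0,0,0,98,-69,4,-1],[0,0,0,132,-92,10,-1],[0,0,0,166,-116,16,-1],[0,0,0,200,-140,17,-1],[0,0,0,234,-164,17,-1],[0,0,0,258,-181,17,-1],[0,0,0,267,-187,17,-1],[0,0,0,267,-187,17,-1],[0,0,0,267,-187,17,-1],[0,0,0,267,-187,17,-1]]'
python3 - <<'E'
from h import *
f=grab_frame("top");a=cv2.resize(f[140:195,200:370],None,fx=3.5,fy=3.5,interpolation=cv2.INTER_CUBIC)
m=camera_model("wrist");w=grab_frame("wrist");np.savez("m.npz",**m)
b=np.zeros((384,a.shape[1],3),np.uint8);b[:,:512]=w
cv2.imwrite("pics/c3.png",np.vstack([a,b]));print(a.shape)
go(P["cobalt"]+[0,.0,.046])
E
```

```text
clock: 6.75
tool_pos: [0.4646, 0.2412, 0.1458]
tcp_rot: [0.0, 0.724, 0.689, 0.0]
ft_force: [-0.0, -0.8, 0.3]
grip_width: 0.999
gripper_force: 0.0
(192, 595, 3)
turn [-0.     0.    -0.001] shift [-3.1  1.3 99.6] pos [0.4647 0.2409 0.1456] w 1.001 F 0.0 6.85
```

View pics/c3.png

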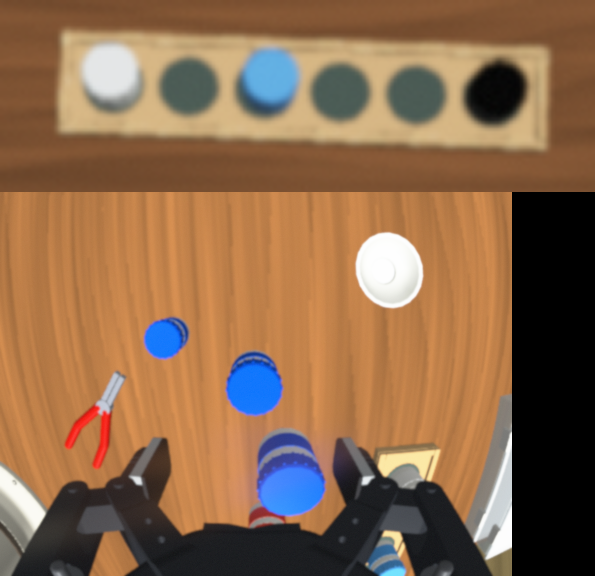

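The upper crop shows the sky pot upright on its felt, lid centre at (270,76). In the wrist image the cobalt lid is at (254,196), centred between the fingers.

Run:
```python
from h import *
m=camera_model("wrist");p=fat(m,(254,196),.056);print(p,P["cobalt"])
q=at(m_,(200+270/3.5,140+76/3.5),.068);d=q-RC;print("sky rack",q,d@RX,d@RY)
```

```text
[0.46640488 0.2430292  0.056     ] [0.46581326 0.23771054 0.        ]
sky rack [ 0.63773801 -0.03600984  0.068     ] -0.00011484892915708497 0.027617682668482742
```

Sky is within about 4 mm of its place. I'll grip cobalt with a shift of −1, +1 mm and 99 mm down.

```bash
python3 -m pendant '[[0,0,0,-1,1,30,-1],[0,0,0,-1,1,60,-1],[0,0,0,-1,1,85,-1],[0,0,0,-1,1,95,-1],[0,0,0,-1,1,99,-1],[0,0,0,-1,1,99,-1],[0,0,0,-1,1,99,1],[0,0,0,-1,1,99,1],[0,0,0,-1,1,99,1],[0,0,0,-1,1,99,1],[0,0,0,-1,1,99,1],[0,0,0,-1,1,99,1]]' 40
python3 -m pendant '[[0,0,0,0,0,0,1],[0,0,0,0,0,0,1],[0,0,0,0,0,-10,1],[0,0,0,0,0,-35,1],[0,0,0,0,0,-70,1],[0,0,0,0,0,-105,1],[0,0,0,0,0,-120,1],[0,0,0,0,0,-120,1]]'
python3 - <<'E'
from h import *
go(G["cobalt"]+[0,0,.165])
E
```

```text
clock: 7.85
tool_pos: [0.4656, 0.2411, 0.0479]
tcp_rot: [0.0, 0.724, 0.69, 0.001]
ft_force: [-1.5, -0.7, 8.5]
grip_width: 0.515
gripper_force: 39.4
clock: 8.52
tool_pos: [0.4663, 0.2414, 0.1716]
tcp_rot: [0.001, 0.724, 0.69, 0.003]
ft_force: [1.0, -0.3, -1.1]
grip_width: 0.52
gripper_force: 41.2
turn [ 0.006 -0.002  0.   ] shift [-328.3  184.9    6.9] pos [0.4663 0.2414 0.1716] w 0.52 F 41.211150884628296 8.5167
```

```bash
python3 -m pendant '[[0,0,0,-30,17,0,1],[0,0,0,-65,37,0,1],[0,0,0,-100,57,0,1],[0,0,0,-135,76,0,1],[0,0,0,-170,96,0,1],[0,0,0,-205,116,0,1],[0,0,0,-240,135,0,1],[0,0,0,-275,155,0,1],[0,0,0,-305,172,0,1],[0,0,0,-322,182,0,1],[0,0,0,-328,185,0,1],[0,0,0,-328,185,0,1]]'
python3 -m pendant '[[0,0,0,0,0,0,1],[0,0,0,0,0,0,1]]'
python3 - <<'E'
from h import *
cv2.imwrite("pics/w4.png",grab_frame("wrist"));go(G["cobalt"]+[0,0,.0595])
E
```

```text
clock: 9.52
tool_pos: [0.6336, -0.0971, 0.1658]
tcp_rot: [-0.001, 0.725, 0.689, -0.0]
ft_force: [-0.5, 0.1, -0.4]
grip_width: 0.517
gripper_force: 41.2
clock: 9.68
tool_pos: [0.6332, -0.0945, 0.1666]
tcp_rot: [-0.0, 0.724, 0.69, -0.0]
ft_force: [0.3, -0.0, -0.2]
grip_width: 0.515
gripper_force: 41.2
turn [ 0.    -0.     0.001] shift [ -1.    1.7 107.3] pos [ 0.6333 -0.0945  0.1668] w 0.518 F 41.189730763435364 9.7333
```

View pics/w4.png

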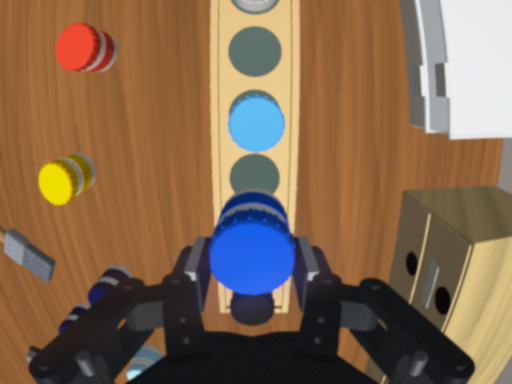

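```bash
python3 -m pendant '[[0,0,0,-1,2,30,1],[0,0,0,-1,2,60,1],[0,0,0,-1,2,85,1],[0,0,0,-1,2,98,1],[0,0,0,-1,2,104,1],[0,0,0,-1,2,107,1],[0,0,0,-1,2,108,1],[0,0,0,-1,2,108,1],[0,0,0,-1,2,108,1]]'
python3 - <<'E'
from h import *
m=camera_model("wrist");m["eye"]=np.array(m["eye"])+0
go(G["cobalt"]+[0,0,.0595])
E
```

```text
clock: 10.48
tool_pos: [0.6363, -0.0969, 0.0601]
tcp_rot: [0.001, 0.724, 0.69, 0.001]
ft_force: [0.6, -0.6, 2.1]
grip_width: 0.513
gripper_force: 41.3
turn [0.002 0.001 0.   ] shift [ 1.3 -1.4  0.6] pos [ 0.6363 -0.0969  0.0601] w 0.513 F 41.27228379249573 10.4833
```

The image (w4) shows sky centred on its felt and the held cobalt lined up. Force 2.1 N shows contact, so I'll release.

```bash
python3 -m pendant '[[0,0,0,0,0,0,0.1],[0,0,0,0,0,0,-0.2],[0,0,0,0,0,0,-0.6],[0,0,0,0,0,0,-0.6],[0,0,0,0,0,-8,-0.6],[0,0,0,0,0,-35,-0.6],[0,0,0,0,0,-70,-0.6],[0,0,0,0,0,-92,-0.6],[0,0,0,0,0,-95,-0.6],[0,0,0,0,0,-95,-0.6]]'
python3 - <<'E'
from h import *
go(P["navy"]+[0,.002,.15])
E
```

```text
clock: 11.32
tool_pos: [0.6363, -0.0971, 0.1558]
tcp_rot: [0.001, 0.724, 0.69, 0.001]
ft_force: [1.0, 0.1, -0.4]
grip_width: 0.801
gripper_force: 0.0
turn [ 0.003  0.001 -0.   ] shift [-138.  -181.1    5.4] pos [ 0.6363 -0.0971  0.1558] w 0.801 F 0.0 11.3167
```

```bash
python3 -m pendant '[[0,0,0,-20,-26,0,-1],[0,0,0,-42,-55,0,-1],[0,0,0,-64,-84,5,-1],[0,0,0,-86,-113,5,-1],[0,0,0,-108,-142,5,-1],[0,0,0,-126,-165,5,-1],[0,0,0,-138,-181,5,-1],[0,0,0,-138,-181,5,-1],[0,0,0,-138,-181,5,-1],[0,0,0,-138,-181,5,-1]]'
python3 - <<'E'
from h import *
cv2.imwrite("pics/w5.png",grab_frame("wrist"));go(P["navy"]+[0,0,.045])
E
```

```text
clock: 12.15
tool_pos: [0.4482, -0.2256, 0.1481]
tcp_rot: [-0.0, 0.724, 0.689, -0.0]
ft_force: [-0.6, 0.7, -0.6]
grip_width: 1.002
gripper_force: 0.0
turn [-0.001 -0.     0.   ] shift [ -2.7   0.4 103.1] pos [ 0.4484 -0.2254  0.1481] w 1.001 F 0.0 12.2
```

View pics/w5.png

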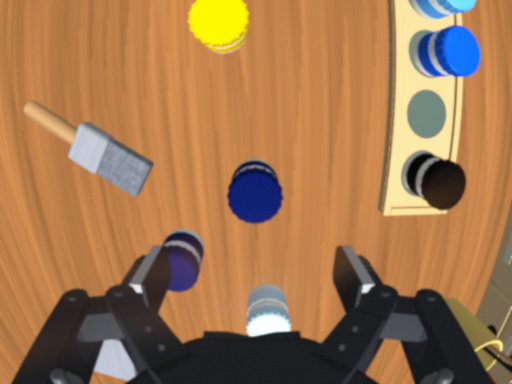

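The navy to take has its lid at (255,195), centred. The other navy, farther to the robot's right, is at (183,262) and clear of the fingers. Grip.

```bash
python3 -m pendant '[[0,0,0,0,1,30,-1],[0,0,0,0,1,60,-1],[0,0,0,0,1,85,-1],[0,0,0,0,1,97,-1],[0,0,0,0,1,102,-1],[0,0,0,0,1,102,-1],[0,0,0,0,1,102,1],[0,0,0,0,1,102,1],[0,0,0,0,1,102,1],[0,0,0,0,1,102,1],[0,0,0,0,1,102,1],[0,0,0,0,1,102,1]]' 40
python3 -m pendant '[[0,0,0,0,0,0,1],[0,0,0,0,0,0,1],[0,0,0,0,0,-10,1],[0,0,0,0,0,-35,1],[0,0,0,0,0,-70,1],[0,0,0,0,0,-105,1],[0,0,0,0,0,-120,1],[0,0,0,0,0,-120,1]]'
python3 - <<'E'
from h import *
go(G["navy"]+[0,0,.165])
E
```

```text
clock: 13.2
tool_pos: [0.4497, -0.2264, 0.0479]
tcp_rot: [0.001, 0.724, 0.69, 0.0]
ft_force: [-0.2, 0.5, 6.7]
grip_width: 0.521
gripper_force: 39.6
clock: 13.87
tool_pos: [0.4503, -0.2268, 0.1715]
tcp_rot: [0.003, 0.724, 0.69, 0.001]
ft_force: [0.1, 0.6, -1.1]
grip_width: 0.519
gripper_force: 41.3
turn [0.006 0.004 0.   ] shift [ 76.1 178.    7.3] pos [ 0.4503 -0.2268  0.1715] w 0.519 F 41.2634003162384 13.8667
```

```bash
python3 -m pendant '[[0,0,0,12,28,0,1],[0,0,0,26,61,0,1],[0,0,0,40,94,0,1],[0,0,0,54,127,0,1],[0,0,0,66,155,0,1],[0,0,0,74,173,0,1],[0,0,0,76,178,0,1],[0,0,0,76,178,0,1],[0,0,0,76,178,0,1],[0,0,0,76,178,0,1]]'
python3 - <<'E'
from h import *
go(G["navy"]+[0,0,.0595])
E
```

```text
clock: 14.7
tool_pos: [0.6297, -0.1592, 0.1666]
tcp_rot: [-0.0, 0.724, 0.689, -0.0]
ft_force: [-0.8, -1.1, -0.5]
grip_width: 0.516
gripper_force: 41.3
turn [-0.     0.    -0.001] shift [ -0.2   2.2 107.1] pos [ 0.6297 -0.1592  0.1666] w 0.516 F 41.347026228904724 14.7
```

```bash
python3 -m pendant '[[0,0,0,0,2,30,1],[0,0,0,0,2,60,1],[0,0,0,0,2,85,1],[0,0,0,0,2,98,1],[0,0,0,0,2,104,1],[0,0,0,0,2,107,1],[0,0,0,0,2,108,1],[0,0,0,0,2,108,1],[0,0,0,0,2,108,1]]'
```

```text
clock: 15.45
tool_pos: [0.6331, -0.1592, 0.06]
tcp_rot: [0.001, 0.724, 0.69, 0.0]
ft_force: [-0.4, 0.2, 0.8]
grip_width: 0.517
gripper_force: 41.4
```

```bash
python3 -m pendant '[[0,0,0,0,0,0.5,1],[0,0,0,0,0,0.5,0.1],[0,0,0,0,0,0.5,-0.2],[0,0,0,0,0,0.5,-0.6],[0,0,0,0,0,0.5,-0.6],[0,0,0,0,0,-8,-0.6],[0,0,0,0,0,-35,-0.6],[0,0,0,0,0,-70,-0.6],[0,0,0,0,0,-92,-0.6],[0,0,0,0,0,-95,-0.6],[0,0,0,0,0,-95,-0.6]]'
python3 - <<'E'
from h import *
go(P["pale"]+[0,.002,.15])
E
```

```text
clock: 16.37
tool_pos: [0.6332, -0.1591, 0.156]
tcp_rot: [0.002, 0.724, 0.69, 0.001]
ft_force: [-1.0, -0.5, -0.5]
grip_width: 0.803
gripper_force: 0.0
turn [0.003 0.001 0.   ] shift [-222.7 -165.6    5.7] pos [ 0.6332 -0.1591  0.156 ] w 0.803 F 0.0 16.3667
```

```bash
python3 -m pendant '[[0,0,0,-26,-19,0,-1],[0,0,0,-56,-42,0,-1],[0,0,0,-86,-64,5,-1],[0,0,0,-116,-86,5,-1],[0,0,0,-146,-109,5,-1],[0,0,0,-176,-131,5,-1],[0,0,0,-206,-153,5,-1],[0,0,0,-223,-165,5,-1],[0,0,0,-223,-165,5,-1],[0,0,0,-223,-165,5,-1],[0,0,0,-223,-165,5,-1]]'
python3 - <<'E'
from h import *
cv2.imwrite("pics/w6.png",grab_frame("wrist"));go(P["pale"]+[0,0,.046])
E
```

```text
clock: 17.28
tool_pos: [0.4569, -0.373, 0.148]
tcp_rot: [-0.001, 0.724, 0.69, 0.0]
ft_force: [-0.8, -0.3, -0.4]
grip_width: 1.0
gripper_force: 0.0
turn [-0.001 -0.001  0.001] shift [-2.700e+00  1.000e-01  1.021e+02] pos [ 0.4571 -0.3727  0.1481] w 1.003 F 0.0 17.3333
```

View pics/w6.png

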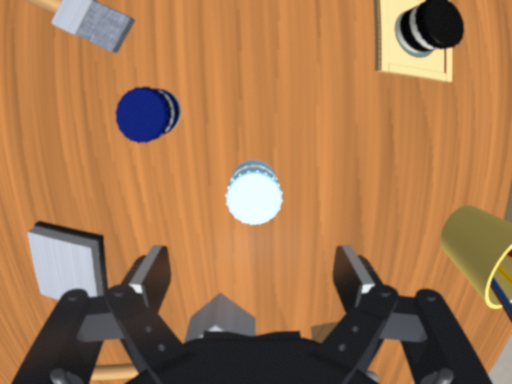

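The pale lid is at (254,197), centred between the fingers. Grip.

```bash
python3 -m pendant '[[0,0,0,0,0,30,-1],[0,0,0,0,0,60,-1],[0,0,0,0,0,85,-1],[0,0,0,0,0,97,-1],[0,0,0,0,0,102,-1],[0,0,0,0,0,102,-1],[0,0,0,0,0,102,1],[0,0,0,0,0,102,1],[0,0,0,0,0,102,1],[0,0,0,0,0,102,1],[0,0,0,0,0,102,1],[0,0,0,0,0,102,1]]' 40
python3 -m pendant '[[0,0,0,0,0,0,1],[0,0,0,0,0,0,1],[0,0,0,0,0,-10,1],[0,0,0,0,0,-35,1],[0,0,0,0,0,-70,1],[0,0,0,0,0,-105,1],[0,0,0,0,0,-125,1],[0,0,0,0,0,-125,1]]'
python3 - <<'E'
from h import *
go(G["pale"]+[0,0,.17])
E
```

```text
clock: 18.33
tool_pos: [0.4574, -0.3741, 0.0481]
tcp_rot: [0.001, 0.724, 0.69, -0.0]
ft_force: [0.2, 0.3, 8.7]
grip_width: 0.516
gripper_force: 39.6
clock: 19.0
tool_pos: [0.458, -0.3747, 0.1778]
tcp_rot: [0.004, 0.724, 0.69, -0.0]
ft_force: [0.2, -0.0, -0.6]
grip_width: 0.515
gripper_force: 41.2
turn [0.006 0.006 0.   ] shift [415.5 163.    6.4] pos [ 0.458  -0.3747  0.1778] w 0.515 F 41.155925989151 19.0
```

```bash
python3 -m pendant '[[0,0,0,25,10,0,1],[0,0,0,60,24,0,1],[0,0,0,95,37,0,1],[0,0,0,130,51,0,1],[0,0,0,165,65,0,1],[0,0,0,200,78,0,1],[0,0,0,235,92,0,1],[0,0,0,270,106,0,1],[0,0,0,305,120,0,1],[0,0,0,340,133,0,1],[0,0,0,370,145,0,1],[0,0,0,395,155,0,1]]'
python3 -m pendant '[[0,0,0,12,5,0,1],[0,0,0,20,8,0,1],[0,0,0,20,8,0,1],[0,0,0,20,8,0,1],[0,0,0,20,8,0,1]]'
python3 - <<'E'
from h import *
go(G["pale"]+[0,0,.0595])
E
```

```text
clock: 20.0
tool_pos: [0.6314, 0.0159, 0.1718]
tcp_rot: [-0.0, 0.724, 0.69, 0.0]
ft_force: [-0.5, -0.5, -1.3]
grip_width: 0.516
gripper_force: 41.1
clock: 20.42
tool_pos: [0.6396, 0.0318, 0.1717]
tcp_rot: [0.0, 0.725, 0.689, -0.0]
ft_force: [0.6, -0.8, -1.3]
grip_width: 0.514
gripper_force: 41.1
turn [-0.     0.    -0.001] shift [  0.6   1.6 112.2] pos [0.6396 0.0318 0.1717] w 0.514 F 41.12232327461243 20.4167
```

```bash
python3 -m pendant '[[0,0,0,1,1,30,1],[0,0,0,1,1,60,1],[0,0,0,1,1,88,1],[0,0,0,1,1,102,1],[0,0,0,1,1,108,1],[0,0,0,1,1,111,1],[0,0,0,1,1,113,1],[0,0,0,1,1,113,1],[0,0,0,1,1,113,1]]'
```

```text
clock: 21.17
tool_pos: [0.6417, 0.0334, 0.0603]
tcp_rot: [0.001, 0.724, 0.689, 0.001]
ft_force: [-1.1, 0.5, 2.1]
grip_width: 0.515
gripper_force: 41.4
```

```bash
python3 -m pendant '[[0,0,0,0,0,0,0.1],[0,0,0,0,0,0,-0.2],[0,0,0,0,0,0,-0.6],[0,0,0,0,0,0,-0.6],[0,0,0,0,0,-8,-0.6],[0,0,0,0,0,-35,-0.6],[0,0,0,0,0,-70,-0.6],[0,0,0,0,0,-105,-0.6],[0,0,0,0,0,-140,-0.6],[0,0,0,0,0,-140,-0.6]]'
python3 -m pendant '[[0,0,0,0,-35,-30,-0.6],[0,0,0,0,-70,-40,-0.6],[0,0,0,0,-105,-40,-0.6],[0,0,0,0,-140,-40,-0.6],[0,0,0,0,-175,-40,-0.6],[0,0,0,0,-200,-40,-0.6],[0,0,0,0,-200,-40,-0.6],[0,0,0,0,-200,-40,-0.6],[0,0,0,0,-200,-40,-0.6]]'
python3 - <<'E'
from h import *
f=grab_frame("top");a=cv2.resize(f[140:195,200:370],None,fx=4,fy=4,interpolation=cv2.INTER_CUBIC)
w=grab_frame("wrist");b=np.zeros((380,a.shape[1],3),np.uint8);b[:,:512]=w[:380]
cv2.imwrite("pics/c7.png",np.vstack([a,b]))
E
```

```text
clock: 22.0
tool_pos: [0.643, 0.0339, 0.207]
tcp_rot: [0.004, 0.724, 0.69, 0.003]
ft_force: [0.6, -1.3, 0.6]
grip_width: 0.798
gripper_force: 0.0
clock: 22.75
tool_pos: [0.4417, 0.0437, 0.2391]
tcp_rot: [0.0, 0.724, 0.69, 0.0]
ft_force: [0.5, -0.6, 0.6]
grip_width: 0.798
gripper_force: 0.0
```

View pics/c7.png

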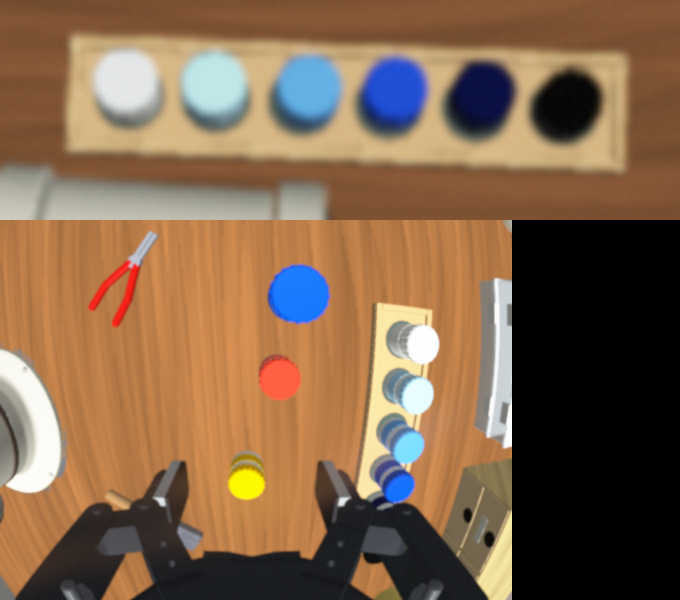

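The row is white (126,81), pale (215,83), sky (309,88), cobalt (396,89), navy (482,95) and black (570,103). All stand upright and evenly spaced, within about 4 mm of the line between the end pots, and the other pots are undisturbed. I'll hand it in.

```bash
python3 -c "
from workcell import job_done
print(job_done())"
```

```text
the job is handed in; nothing more can be done
None
```

The four blue pots stand released and upright on the rack in order of shade (white, pale, sky, cobalt, navy, black), each within about 4 mm of its place by the final top-camera picture; the job is handed in at about 23 s, with no verdict returned.

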